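Shut the spice carousel's gate, turn the salt to the front and hold it there

ROBOT

A 6-joint arm with a two-finger parallel gripper is mounted at the origin on a cart in front of the work surface, level with it; the furniture and walls round the work are solid. World frame = base frame: x ahead of the robot, y to its left, z up, the work surface at z = 0. Lengths are in m, angles in rad, forces in N, time in s.
With the tool pointing down it reaches from about 0.35 to 0.875 m from the base axis. Payload 4.2 kg.
Tool frame: the origin (TCP) lies at the very end of the fingers, on their centre line; the grasp point (between the pads) lies 19 mm behind it; z points along the fingers, y is the line along which they close (so a half turn about z gives the same grasp; the last joint's range is limited). The gripper opens to 87 mm and grips with 3 to 60 N. Pads are 19 mm wide; open, the fingers measure 117 mm over their backs; the gripper's body (75 mm by 190 mm) begins 51 mm behind the grasp point.
Start: joints at [1.573, 0.385, 0.008, 0, -1.194, -0.259], TCP at [0.159, 0.604, 0.223] pointing down, gripper open.
Joint ranges: [-3.14, 3.14], [-1.21, 2.06], [-1.07, 1.41], [-3.16, 2.05], [-2.99, -0.16], [-3.1, 3.1]. Speed limits (rad/s): [2.79, 2.79, 3.14, 3.14, 3.14, 3.14].

INTERFACE

Orientations are given as [roll, pitch, yaw] about the fixed x, y, z axes, in that order (R = Rz(yaw) Ry(pitch) Rx(roll)).
In Python, from rig import ctrl, vision gives the robot as it stands.
- The arm moves only by the tool drive_tool, never from a script. Its argument "deltas" is a list of rows, each a list of 6 numbers: the shift along the tool's x, y, z in cm, then the turn, a rotation vector about the tool's x, y, z in degrees. A call has exactly 5 rows; each row shifts and turns the commanded pose from where the row before left it, along the tool's axes as they then stand; what a row does not reach is not made up. A row lasts 1/10 s, in which the tool goes at most 50 mm and 8.59 degrees, less where a joint would pass 70% of its speed; a pose out of reach is approached as far as the arm can. A call is refused whole if a number of a shift passes 5 or a number of a turn 8.59, either way. A call with a gripper value outside its range is refused whole. "fingers" is the finger opening in cm, from 0 to 8.7, set as the call begins (left out, the last holds). The fingers move at their own pace and stop on an object; the grip force is fixed at half the most. Time passes only in rows, so rows that do not move let the fingers close, or fill a call up. It gives the time, the measured TCP pose, the force, the opening and the grip force at its end, in the units of the state.
- ctrl.observe(): the state, without advancing time (a new reading comes with each control period).
- vision.read_camera(name): name is "side" or "top"; returns a dict with "frame" (480x640x3 uint8, red, green, blue), "vfov" (degrees; the focal length in pixels is half the picture's height over the tangent of half this angle, whatever the lens; pixels are square), "cx", "cy" (the principal point, pixels), "R" (3x3) and "t" (3): a world point X has camera coordinates R X + t. Camera axes: x right, y down, z forward; pixel columns grow to the right and rows downward; lengths in m; the calibration is good to about 2 mm. A picture is of the moment at which its call begins. There is no depth.
- ctrl.job_done(): hands the job in; it is judged then, once.
The state is a dict: "clock": time; "joint_positions": joint angles; "joint_vel": joint speeds; "joint_torque": joint torques, N m; "eef_pos": TCP position; "ee_rot": TCP orientation; "force": force on the tool from outside, world axes, zero at the start; "wrist_torque": the same for the moment, N m; "grip_width": opening from 0.0 (shut) to 1.0 (fully open); "grip_force": force on a finger pad.
Only numpy, scipy, OpenCV 4.12 (cv2) and the standard library are available. Lean on these libraries where they do the work, as an engineer would, in place of code of your own. Each camera call takes 0.05 s, during which the arm holds its last target. There are 200 camera calls.

TASK

The gate in the spice carousel's guard rail stands open: first swing it shut until it snaps home. Then turn the carousel by the wooden grip bar on top of its post until the salt shaker stands at the front, in line with the pointed nose of the base, and finish still gripping the bar so that the turntable is held still there; do not let go. Do not handle the jars, keep them all standing, and leave the other things on the worktop where they are.

Things in the scene. Friction and masses are not known exactly. Their poses are not given: they have to be found in the camera images.
- carousel: fixed round wooden base plate of the spice carousel, 224 mm across, 12 mm thick, with a pointed nose sticking out 132 mm from the centre along its own -x (its front). Origin: centre of its underside on the worktop, on the turning axis, z up. On it turns a wooden disc 214 mm across, top 26 mm above the worktop, with a steel guard rail 200 mm across, 75 mm above the worktop
- front_spot (a point): point on the turntable's top (26 mm above the worktop) 65 mm from the turning axis, straight behind the nose: where the salt shaker must stand at the end. Does not turn
- turntable: the turning disc, with rail, post and grip bar; origin on the turning axis, 13 mm above the worktop, z up; its -x points to the middle of the gate gap, its yaw starts within 0.35 rad of the base's. Free to turn either way by a full turn. Turns with a friction of about 0.08 N m and stays where it is left; the jars stand loose on it and rock if it is turned jerkily
- grip_bar (a point): centre of the upright-edged wooden bar on top of the carousel's central post, turns with the turntable: 56 mm long (its x), 14 mm wide (its y), 36 mm high; this point is on the turning axis, 172 mm above the worktop (top at 190 mm). Its x is parallel to the line from the axis to the middle of the gate gap. The jar tops below are at most 132 mm above the worktop
- gate (a joint): angle of the gate bar in the guard rail, rad: 0 shut (a straight chord across the gap), 0.9 fully open outwards; starts at 0.55 to 0.9. Stays where it is left; the last 0.15 rad go over a sprung roller (about 2.5 N at the tab); past it, below about 0.07, it drops home and is kept there; push it on to its stop at 0. It turns with the turntable
- gate_tab (a point): centre of the black upright tab on the gate bar, 66 mm from the gate's hinge: 18 mm long along the bar, 6 mm thick, 28 mm high, 93 mm above the worktop (top at 107 mm; the bar below it, 5 mm thick and 91 mm long, spans 67 to 83 mm). Its y points along the bar towards the hinge, its -x is the outer face, to be pushed inwards
- gate_hinge (a point): point on the gate's upright hinge axis at the height of the tab's centre, 93 mm above the worktop. Shutting turns the bar anticlockwise seen from above
- salt_shaker: the salt shaker, one of four jars on the turntable: clear body with a domed grey perforated cap, 44 mm across, 90 mm tall, the shortest and the only one without a red cap; stands about 65 mm from the turning axis; origin at the centre of its underside, z up
- spice_1: a red-capped spice jar on the turntable, round, 45 mm across, 106 mm tall; origin at the centre of its underside, z up
- spice_2: a red-capped spice jar on the turntable, round, 45 mm across, 106 mm tall; origin at the centre of its underside, z up
- spice_3: a red-capped spice jar on the turntable, round, 45 mm across, 106 mm tall; origin at the centre of its underside, z up
- mug_grey: grey mug, 88 mm tall, bystander; origin at the centre of its underside
- honey_jar: honey jar with green lid, 84 mm tall, bystander; origin at the centre of its underside
- tin_small: small tin, 57 mm across, 72 mm tall, bystander; origin at the centre of its underside
- jam_jar: jam jar, 65 mm across, 97 mm tall, bystander; origin at the centre of its underside
- espresso_cup: small white cup, 56 mm tall, bystander; origin at the centre of its underside
Things that resemble listed ones, but are neither listed nor needed, are in the scene too. Leave any blue or orange look-alike of the spice_3 alone.

How it is judged:
By the outcome, as a careful person would: the job done as asked, in the order asked, and still so for the second after the job is handed in, while the arm keeps its last pose, push and grip.
It also fails if it takes over 61 s, if anything falls off the work surface, if the arm or the gripper's body presses on something with over 40 N, if the wrist force passes 120 N, or if a joint passes its speed limit or range.

## Working session

There is one attempt and no reset: what is moved stays moved. The work goes in short steps, Python scripts to look and compute and a tool call to move; the robot and the scene stay as the last step left them, time stands still between calls to the robot, and variables do not carry over. Pictures are saved under pics/ and viewed, at most 10 in all, crops included, and the job is handed in when it is done.

Besides the shell and the picture viewer there is one more tool, called after "Request:" as name(argument=value, ...) on one line, values as JSON. drive_tool: Moves the arm, as the interface text tells. Its arguments: {"type":"object","properties":{"deltas":{"type":"array","items":{"type":"array","items":{"type":"number"}}},"fingers":{"type":"number"}},"required":["deltas"]}

```bash
mkdir -p pics; cat > h.py <<'E'
import numpy as np,cv2
from rig import ctrl,vision
def cam(n):
    c=vision.read_camera(n);f=240/np.tan(np.radians(c["vfov"])/2)
    c["K"]=np.array([[f,0,c["cx"]],[0,f,c["cy"]],[0,0,1]]);c["R"]=np.array(c["R"]);c["t"]=np.array(c["t"]);return c
def proj(c,X):
    p=(np.atleast_2d(X)@c["R"].T+c["t"])@c["K"].T;return p[:,:2]/p[:,2:]
def back(c,uv,z):
    o=-c["R"].T@c["t"];d=c["R"].T@np.linalg.solve(c["K"],[uv[0],uv[1],1]);return o+d*(z-o[2])/d[2]
def save(c,n,crop=None,s=1):
    im=c["frame"][:,:,::-1]
    if crop:im=im[crop[1]:crop[3],crop[0]:crop[2]]
    cv2.imwrite("pics/"+n,cv2.resize(im,None,fx=s,fy=s,interpolation=cv2.INTER_CUBIC))
E
python3 - <<'E'
from h import *
import pickle
np.set_printoptions(precision=4,suppress=True)
for n in("top","side"):
    c=cam(n);save(c,n+"0.png");pickle.dump(c,open(n+"0.pkl","wb"));print(n,-c["R"].T@c["t"],c["vfov"],c["R"])
print(ctrl.observe())
E
```

```text
top [0.3446 0.1544 1.1066] 53.63718177340554 [[-0.0136 -0.9999 -0.0046]
 [-0.9802  0.0142 -0.1977]
 [ 0.1977  0.0018 -0.9803]]
side [0.9153 0.7607 0.9114] 55.78615681746367 [[-0.8681  0.4961  0.0163]
 [ 0.3587  0.6496 -0.6703]
 [-0.3431 -0.5761 -0.7419]]
{'clock': 0.1, 'joint_positions': array([ 1.5726,  0.3855,  0.0068, -0.0004, -1.194 , -0.2586]), 'joint_vel': array([ 0.0014, -0.0005,  0.0033,  0.0025, -0.0003, -0.001 ]), 'joint_torque': array([  0.0003, -39.1685,  18.7936,   4.232 ,   0.0135,  -0.0001]), 'eef_pos': array([0.1586, 0.604 , 0.2216]), 'ee_rot': array([ 3.1397, -0.0001, -0.2569]), 'force': array([ 0.0909, -0.4131, -0.3781]), 'wrist_torque': array([ 0.0217,  0.0277, -0.0367]), 'grip_force': 0.0, 'grip_width': 1.0020603747026933}
```

View pics/top0.png

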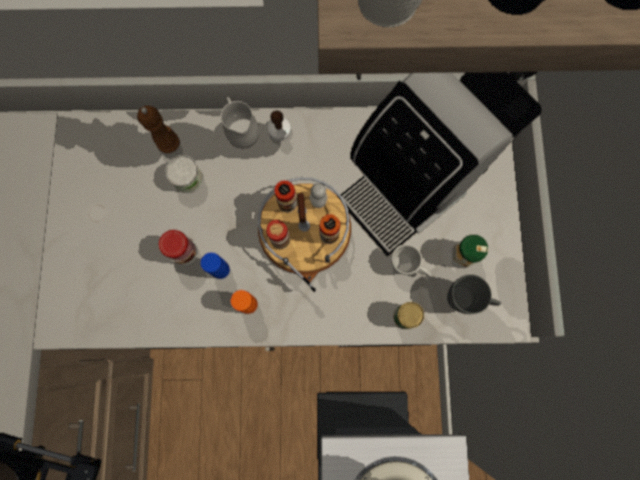

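View pics/side0.png

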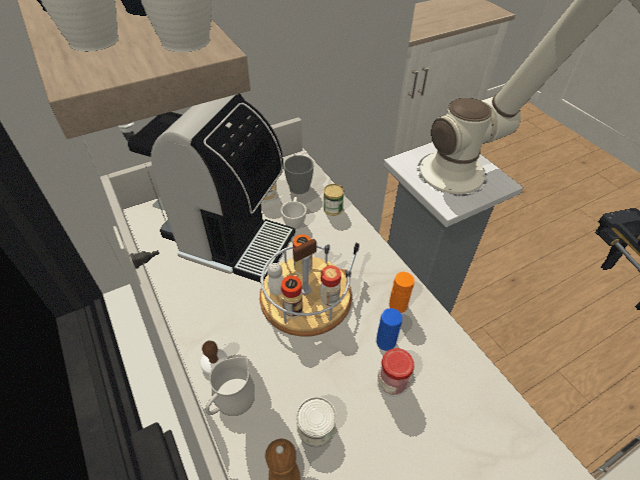

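The top view shows the carousel centred near (305,230) with the salt cap at (318,193), at the back. The gate is near (300,278). In the side view the carousel is near (306,290), with the gate tab near (356,247). I'll zoom in on both.

```bash
python3 - <<'E'
import pickle,cv2,numpy as np
a=pickle.load(open("top0.pkl","rb"))["frame"][165:305,240:370,::-1]
b=pickle.load(open("side0.pkl","rb"))["frame"][225:345,245:375,::-1]
g=lambda x:cv2.resize(x,(400*1,int(x.shape[0]*400/x.shape[1])),interpolation=cv2.INTER_CUBIC)
a,b=g(a),g(b);H=max(len(a),len(b))
p=lambda x:np.vstack([x,np.zeros((H-len(x),400,3),np.uint8)])
cv2.imwrite("pics/z0.png",np.clip(np.hstack([p(a),p(b)])*1.4,0,255).astype(np.uint8))
E
```

```text
(no output)
```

View pics/z0.png

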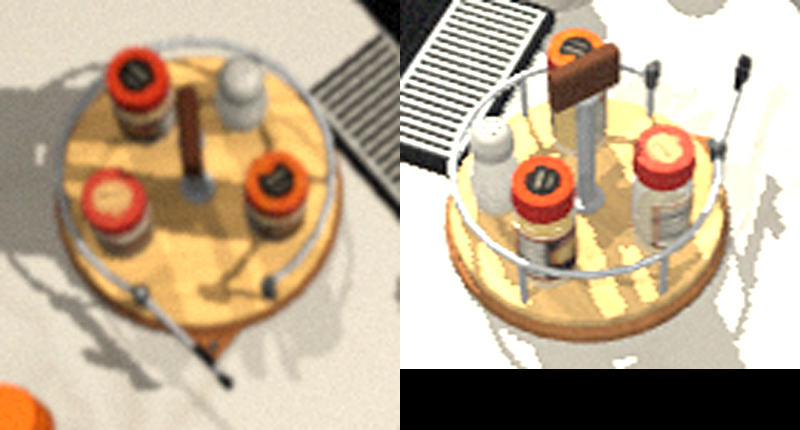

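```bash
cat > fit.py <<'E'
from h import *
import pickle
from scipy.optimize import least_squares
np.set_printoptions(precision=4,suppress=True)
T=pickle.load(open("top0.pkl","rb"));S=pickle.load(open("side0.pkl","rb"))
s=.325
t=lambda x,y:np.array([240+x*s,165+y*s]);d=lambda x,y:np.array([245+(x-400)*s,225+y*s])
obs=[(T,t(*p),.006,.112) for p in[(342,200),(322,265),(58,215)]]
obs+=[(S,d(*p),.0,.112) for p in[(447,248),(470,299),(525,331),(590,341),(660,326),(705,292),(727,250)]]
obs+=[(S,d(*p),.075,.1) for p in[(450,170),(463,215),(500,255),(585,274),(660,258),(705,215)]]
obs+=[(T,t(*p),.075,.1) for p in[(200,42),(61,150),(335,150),(75,240)]]
pts=[(back(c,u,z)[:2],r) for c,u,z,r in obs]
f=lambda q:[np.hypot(*(p-q))-r for p,r in pts]
r=least_squares(f,[.5,.2],loss="soft_l1",f_scale=.002);C=r.x
print("C",C,np.array(f(C))*1e3)
def tri(a,b):
    A=[];
    for c,u in((T,a),(S,b)):
        P=c["K"]@np.c_[c["R"],c["t"]];A+=[u[0]*P[2]-P[0],u[1]*P[2]-P[1]]
    X=np.linalg.svd(np.array(A))[2][-1];return X[:3]/X[3]
def rep(n,X):v=X[:2]-C;print(n,X,"r",np.hypot(*v),"ang",np.degrees(np.arctan2(v[1],v[0])))
rep("salt T",back(T,t(241,68),.112));rep("salt S",back(S,d(490,127),.114));rep("salt tri",tri(t(241,68),d(490,127)))
rep("hinge tri",tri(t(142,294),d(717,150)));rep("hinge T",back(T,t(142,294),.083))
rep("tab end T",back(T,t(228,383),.1));rep("tab mid T",back(T,t(218,368),.1));rep("tab tri",tri(t(228,383),d(742,68)))
rep("post2 T",back(T,t(269,284),.085));rep("post2 S",back(S,d(652,70),.085))
rep("nose T",back(T,t(212,362),.012));rep("nose S",back(S,d(716,137),.012))
rep("bar a",back(T,t(187,90),.19));rep("bar b",back(T,t(193,172),.19))
rep("barS a",back(S,d(556,85),.19));rep("barS b",back(S,d(614,50),.19))
def rc(x,y):rep("spice",back(T,t(x,y),.132))
for p in[(136,74),(113,195),(276,178)]:rc(*p)
for n,u,z in(("orange",(243,298),.1),("blue",(214,261),.1),("espresso",(408,256),.056),("tin",(410,313),.072)):rep(n,back(T,u,z))
E
python3 fit.py
```

```text
C [0.6234 0.1935] [-0.6915 -2.2513 -2.1647 -1.1451  1.132  -2.3676 -2.9268 -0.2461  1.259
  1.815   0.6525  0.3492  2.0418 -0.7859  1.8326  0.8572  0.7898 -0.0625
  3.793  -0.0864]
salt T [0.6905 0.1588 0.112 ] r 0.07553585974748152 ang -27.359989300911074
salt S [0.6826 0.1586 0.114 ] r 0.06870086190846499 ang -30.487802560543194
salt tri [0.6859 0.1603 0.1192] r 0.07078967971166028 ang -27.947957379763597
hinge tri [0.5328 0.2329 0.0772] r 0.09876619972763793 ang 156.49501417764446
hinge T [0.5328 0.2316 0.083 ] r 0.09832409415556785 ang 157.20925366576586
tab end T [0.4662 0.1707 0.1   ] r 0.15886888352204684 ang -171.76380014089236
tab mid T [0.4767 0.1776 0.1   ] r 0.14755295581013048 ang -173.7985047342145
tab tri [0.4692 0.1712 0.0739] r 0.15575327452116747 ang -171.77807428918405
post2 T [0.5383 0.141  0.085 ] r 0.0999624327028854 ang -148.33715699092983
post2 S [0.5382 0.1466 0.085 ] r 0.09726964452857415 ang -151.15403305140637
nose T [0.4929 0.1841 0.012 ] r 0.1308606304173047 ang -175.86588321483762
nose S [0.4954 0.1809 0.012 ] r 0.12857942453603313 ang -174.36878553474048
bar a [0.6488 0.1941 0.19  ] r 0.025358850651863832 ang 1.297583437409606
bar b [0.5931 0.1905 0.19  ] r 0.030488415229941366 ang -174.32013904704652
barS a [0.6499 0.2048 0.19  ] r 0.028796394385649182 ang 23.023941287921613
barS b [0.6    0.1959 0.19  ] r 0.023534339313380778 ang 174.1588408365636
spice [0.6802 0.2322 0.132 ] r 0.06876456498402957 ang 34.247353302740876
spice [0.5932 0.2479 0.132 ] r 0.06219068223974177 ang 119.00349604801121
spice [0.6037 0.1356 0.132 ] r 0.06117657251986482 ang -108.82190487196978
orange [0.4501 0.3219 0.1   ] r 0.2156470626251713 ang 143.46426293153493
blue [0.5309 0.386  0.1   ] r 0.21354129427552657 ang 115.67371665874012
espresso [ 0.5442 -0.0408  0.056 ] r 0.2473302099930035 ang -108.68239441134858
tin [ 0.4155 -0.0359  0.072 ] r 0.30957749519913613 ang -132.1925040835957
```

Request:
drive_tool(deltas=[[1.3,1.0,0,0,0,0],[2.6,2.0,0,0,0,0],[2.6,2.0,0,0,0,0],[2.6,2.0,0,0,0,0],[2.6,2.0,0,0,0,0]], fingers=0)

```text
clock: 0.6
eef_pos: [0.2499, 0.4856, 0.2223]
ee_rot: [3.141, 0.0, -0.257]
force: [0.4, 0.4, 0.5]
grip_width: 0.628
grip_force: 0.0
```

Request:
drive_tool(deltas=[[2.7,2.1,0,0,0,0],[2.7,2.1,0,0,0,0],[2.7,2.1,0,0,0,0],[2.7,2.1,0,0,0,0],[2.7,2.1,0,0,0,0]])

```text
clock: 1.1
eef_pos: [0.3535, 0.3496, 0.2225]
ee_rot: [3.141, 0.0, -0.257]
force: [-0.1, 0.4, -0.6]
grip_width: 0.173
grip_force: 0.0
```

Request:
drive_tool(deltas=[[2.7,2.1,0,0,0,0],[2.7,2.1,0,0,0,0],[2.7,2.1,0,0,0,0],[2.7,2.1,0,0,0,0],[2.6,1.9,0,0,0,0]])

```text
clock: 1.6
eef_pos: [0.4566, 0.2159, 0.2225]
ee_rot: [3.141, 0.0, -0.257]
force: [0.8, 0.5, -0.6]
grip_width: 0.005
grip_force: 0.0
```

Request:
drive_tool(deltas=[[1.3,1.0,0,0,0,6.6],[0,0,0,0,0,6.6],[0,0,0,0,0,6.6],[0,0,0,0,0,6.6],[0,0,0,0,0,6.6]])

```text
clock: 2.1
eef_pos: [0.4659, 0.2041, 0.2223]
ee_rot: [3.141, 0.0, -0.838]
force: [0.3, -0.2, -0.9]
grip_width: 0.007
grip_force: 0.0
```

Request:
drive_tool(deltas=[[-1.0,0,0,0,0,0],[0,0,2,0,0,0],[0,0,2.5,0,0,0],[0,0,2.5,0,0,0],[0,0,2.0,0,0,0]])

```text
clock: 2.6
eef_pos: [0.4585, 0.2122, 0.1313]
ee_rot: [3.14, 0.0, -0.83]
force: [0.3, 1.1, -0.6]
grip_width: 0.005
grip_force: 0.0
```

```bash
python3 - <<'E'
from h import *
s=cam("side");t=cam("top")
a=t["frame"][165:315,240:370,::-1];b=s["frame"][200:350,245:375,::-1]
im=np.hstack([cv2.resize(x,(400,462),interpolation=cv2.INTER_CUBIC) for x in(a,b)])
cv2.imwrite("pics/z1.png",im)
E
```

```text
(no output)
```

View pics/z1.png

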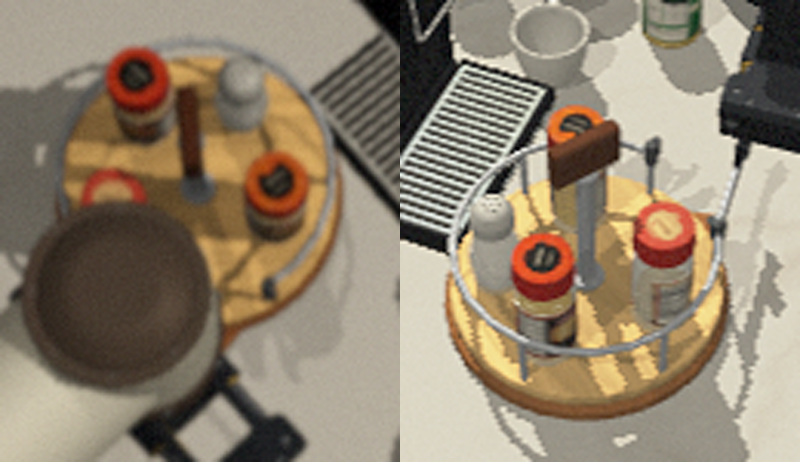

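The side view shows the gate tab at about (742,150) in the crop and the gripper body behind it. Nothing has been disturbed. I'll descend and push.

Request:
drive_tool(deltas=[[0,0,1.9,0,0,0],[0,0,1.8,0,0,0],[0.6,0,0,0,0,0],[0.6,0,0,0,0,0],[0,0,0,0,0,0]])

```text
clock: 3.2
eef_pos: [0.4691, 0.2039, 0.0971]
ee_rot: [-3.139, -0.0, -0.833]
force: [-0.4, -0.1, -0.4]
grip_width: 0.005
grip_force: 0.0
```

```bash
python3 - <<'E'
from h import *
s=cam("side");o=ctrl.observe();print(o["eef_pos"],o["force"],proj(s,o["eef_pos"]))
save(s,"s2.png",(280,190,440,310),5)
E
```

```text
[0.46878579 0.20395909 0.09692552] [ 0.10614272  0.40440693 -0.35183172] [[364.3581326  249.73072225]]
```

View pics/s2.png

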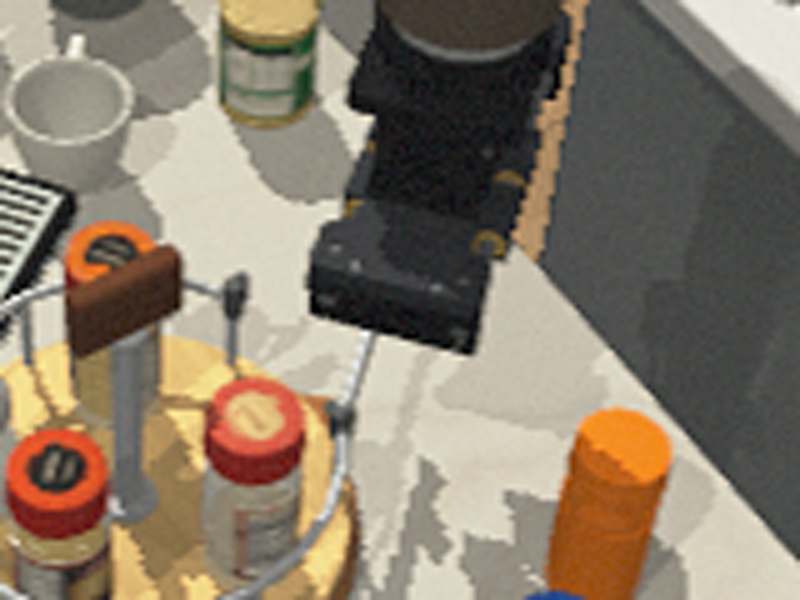

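Request:
drive_tool(deltas=[[0,0,0.4,0,0,0],[0.4,0,0,0,0,0],[0.4,0,0,0,0,0],[0.4,0,0,0,0,0],[0,0,0,0,0,0]])

```text
clock: 3.75
eef_pos: [0.4762, 0.1946, 0.0916]
ee_rot: [-3.142, -0.0, -0.833]
force: [-0.5, 1.1, -0.1]
grip_width: 0.003
grip_force: 0.0
```

Request:
drive_tool(deltas=[[0.3,0.04,0,0,0,-2.5],[0.4,0.06,0,0,0,-3.5],[0.47,0.07,0,0,0,-4],[0.47,0.07,0,0,0,-4],[0.47,0.07,0,0,0,-4]])

```text
clock: 4.25
eef_pos: [0.4899, 0.1788, 0.0916]
ee_rot: [-3.141, 0.0, -0.516]
force: [-0.1, 0.8, 0.5]
grip_width: 0.005
grip_force: 0.2
```

Request:
drive_tool(deltas=[[0.47,0.07,0,0,0,-4],[0.47,0.07,0,0,0,-4],[0.47,0.07,0,0,0,-4],[0.47,0.07,0,0,0,-4],[0.47,0.07,0,0,0,-4]])

```text
clock: 4.75
eef_pos: [0.5103, 0.1669, 0.0915]
ee_rot: [3.142, 0.0, -0.167]
force: [-0.2, 0.4, -0.6]
grip_width: 0.005
grip_force: 0.2
```

Request:
drive_tool(deltas=[[0.29,0.04,0,0,0,-2.5],[0.29,0.04,0,0,0,-2.5],[0.29,0.04,0,0,0,-2.5],[0.29,0.04,0,0,0,-2.5],[0.23,0.03,0,0,0,-2]])

```text
clock: 5.25
eef_pos: [0.5236, 0.1636, 0.0914]
ee_rot: [3.141, 0.001, 0.041]
force: [-3.0, -0.2, 0.8]
grip_width: 0.004
grip_force: 2.1
```

Request:
drive_tool(deltas=[[0.1,0,0,0,0,-0.8],[0.1,0,0,0,0,0],[0,0,0,0,0,0],[0,0,0,0,0,0],[0,0,0,0,0,0]])

```text
clock: 5.75
eef_pos: [0.5238, 0.163, 0.0912]
ee_rot: [3.14, 0.004, 0.053]
force: [-5.6, -0.4, 4.0]
grip_width: 0.003
grip_force: 2.8
```

Request:
drive_tool(deltas=[[0.15,0,0,0,0,0],[0,0,0,0,0,0],[0,0,0,0,0,0],[0,0,0,0,0,0],[0,0,0,0,0,0]])

```text
clock: 6.25
eef_pos: [0.5241, 0.1624, 0.0911]
ee_rot: [3.138, 0.007, 0.053]
force: [-8.8, -1.1, 6.1]
grip_width: 0.006
grip_force: 4.2
```

Request:
drive_tool(deltas=[[-1,0,0,0,0,0],[-2,0,0,0,0,0],[-3,0,0,0,0,0],[-4,0,-3,0,0,0],[-4,0,-4,0,0,0]], fingers=5)

```text
clock: 6.75
eef_pos: [0.3903, 0.1561, 0.1562]
ee_rot: [3.14, 0.002, 0.053]
force: [0.7, 1.1, 1.6]
grip_width: 0.374
grip_force: 0.0
```

Request:
drive_tool(deltas=[[0,3.5,-3,0,0,0],[0,4,-3,0,0,0],[0,4,-2,0,0,0],[0,4,0,0,0,0],[0,1,0,0,0,0]])

```text
clock: 7.25
eef_pos: [0.4013, -0.0101, 0.2379]
ee_rot: [-3.141, -0.004, 0.05]
force: [-0.4, -0.2, -0.2]
grip_width: 0.574
grip_force: 0.0
```

```bash
python3 - <<'E'
from h import *
import pickle
s=cam("side");t=cam("top");pickle.dump((s,t),open("c3.pkl","wb"));print(ctrl.observe()["eef_pos"],ctrl.observe()["joint_positions"])
a=t["frame"][165:315,240:370,::-1];b=s["frame"][210:360,245:375,::-1]
cv2.imwrite("pics/z3.png",np.hstack([cv2.resize(x,(400,462),interpolation=cv2.INTER_CUBIC) for x in(a,b)]))
E
```

```text
[ 0.40118228 -0.00889946  0.23701897] [ 3.87444015e-01 -2.30748797e-02 -4.68889847e-01  5.70373995e-05
 -1.12321875e+00  1.23408237e+00]
```

View pics/z3.png

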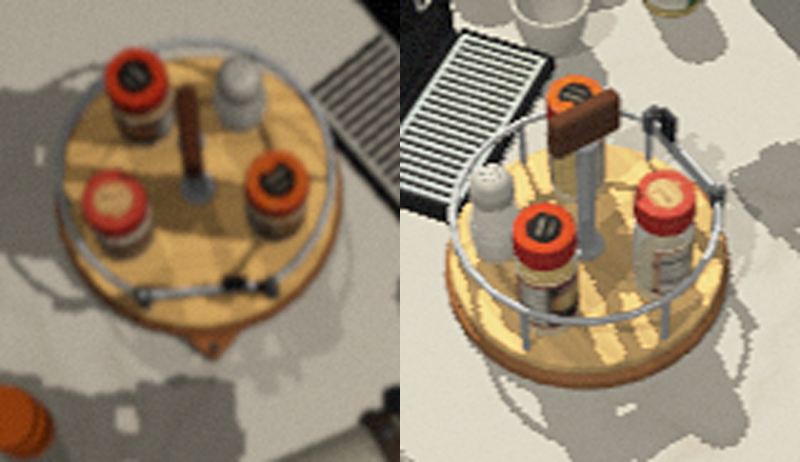

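```bash
python3 - <<'E'
from h import *
import pickle
np.set_printoptions(precision=4,suppress=True)
S,T=pickle.load(open("c3.pkl","rb"))
k=130/400
def colfix(ct,cs,z):
    # plan point at height z from the image columns of the two views
    A=[];b=[]
    for c,u in((T,240+ct*k),(S,245+(cs-400)*k)):
        P=c["K"]@np.c_[c["R"],c["t"]];q=u*P[2]-P[0];A.append(q[:2]);b.append(-q[3]-q[2]*z)
    return np.linalg.solve(A,b)
C1=colfix(200,587,.006);C2=colfix(198,589,.035);print("C base",C1,"post",C2)
for ct in(240,242):
  for cs in(491,494):
    X=colfix(ct,cs,.09);print("salt",X,[ (np.hypot(*(X-C)),np.degrees(np.arctan2(*(X-C)[::-1]))) for C in(C1,C2,np.array([.6225,.193]))])
N=back(T,(240+212*k,165+357*150/462),.010)[:2]
print("nose",N,[(np.hypot(*(N-C)),np.degrees(np.arctan2(*(N-C)[::-1]))) for C in(C1,C2,np.array([.6225,.193]))])
for z in(.25,.35):print("machine",back(T,(352,155),z),back(T,(415,225),z))
E
```

```text
C base [0.6219 0.1924] post [0.62   0.1929]
salt [0.684  0.1598] [(np.float64(0.07015816533601132), np.float64(-27.71264448181351)), (np.float64(0.0720589330484716), np.float64(-27.34470830349268)), (np.float64(0.06990766047224665), np.float64(-28.359534452696963))]
salt [0.6816 0.1598] [(np.float64(0.06798687203496752), np.float64(-28.64859068306847)), (np.float64(0.06988008592841023), np.float64(-28.24379508943816)), (np.float64(0.06774948290232088), np.float64(-29.3195216748091))]
salt [0.6833 0.1583] [(np.float64(0.07023428576891555), np.float64(-29.02183878887512)), (np.float64(0.0721242744461933), np.float64(-28.619858512995403)), (np.float64(0.07000193800571801), np.float64(-29.672457081301754))]
salt [0.6809 0.1584] [(np.float64(0.0680874810969906), np.float64(-29.998481471476627)), (np.float64(0.06996886488825746), np.float64(-29.55782246116304)), (np.float64(0.06786890430688419), np.float64(-30.672859831751424))]
nose [0.4972 0.1841] [(np.float64(0.12495509818533629), np.float64(-176.17708819366672)), (np.float64(0.12309574310909692), np.float64(-175.89828839131354)), (np.float64(0.12558637100698508), np.float64(-175.93102080558552))]
machine [0.7061 0.0927 0.25  ] [ 0.5658 -0.0207  0.25  ]
machine [0.6639 0.1    0.35  ] [ 0.54   -0.0002  0.35  ]
```

```bash
python3 - <<'E'
from h import *
import pickle
S,T=pickle.load(open("c3.pkl","rb"))
a=T["frame"][60:260,330:550,::-1];b=S["frame"][90:290,100:320,::-1]
cv2.imwrite("pics/m.png",np.clip(1.5*np.hstack([cv2.resize(x,(400,364),interpolation=cv2.INTER_CUBIC) for x in(a,b)]),0,255).astype(np.uint8))
E
```

```text
(no output)
```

View pics/m.png

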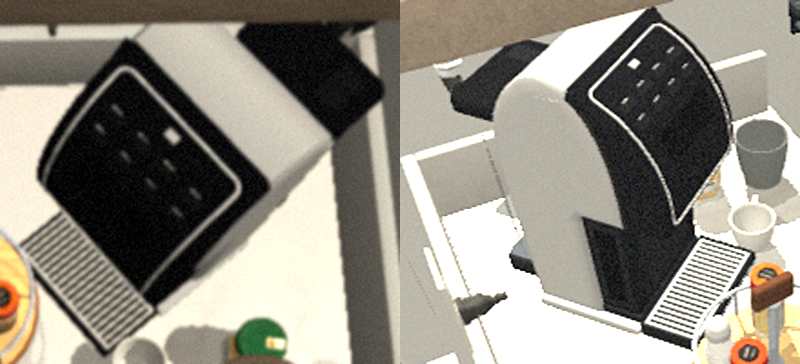

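```bash
python3 - <<'E'
from h import *
import pickle
S,T=pickle.load(open("c3.pkl","rb"));k=.55
for a,b in(((42,180),(682,222)),((142,292),(730,150))):
    ua=np.array([[330+a[0]*k],[60+a[1]*200/364]]);ub=np.array([[100+(b[0]-400)*k],[90+b[1]*200/364]])
    X=cv2.triangulatePoints(T["K"]@np.c_[T["R"],T["t"]],S["K"]@np.c_[S["R"],S["t"]],ua,ub)[:,0];X=X[:3]/X[3]
    print(X,np.hypot(*(X[:2]-[.622,.193])),proj(T,X),ua.T,proj(S,X),ub.T)
E
```

```text
[0.69611201 0.09468994 0.23998764] 0.12311563265906071 [[350.82048338 161.93390351]] [[353.1       158.9010989]] [[251.50384749 210.58030281]] [[255.1        211.97802198]]
[ 0.57905437 -0.01107909  0.22240079] 0.20854880412105092 [[406.89760111 222.03484165]] [[408.1        220.43956044]] [[279.81315946 171.80473075]] [[281.5        172.41758242]]
```

Gate shut along the chord in both views. The nose tip is at about (212,357) in the top crop. Triangulation leaves 2 cm clearance to the coffee machine. Next I'll move over the grip bar.

Request:
drive_tool(deltas=[[0.6,-2.5,0,0,0,-1],[1,-4.1,0,0,0,0],[1,-4.1,0,0,0,0],[1,-4.1,0,0,0,0],[1,-3.7,0,0,0,0]], fingers=5)

```text
clock: 7.85
eef_pos: [0.434, 0.183, 0.2366]
ee_rot: [-3.141, -0.001, 0.073]
force: [-0.1, -0.3, 0.3]
grip_width: 0.574
grip_force: 0.0
```

Request:
drive_tool(deltas=[[3.7,0,0,0,0,0],[3.7,0,0,0,0,0],[3.7,0,0,0,0,0],[3.7,0,0,0,0,0],[2.0,0,0,0,0,0]])

```text
clock: 8.35
eef_pos: [0.6039, 0.1937, 0.2352]
ee_rot: [3.141, 0.0, 0.072]
force: [-1.6, -0.0, -0.7]
grip_width: 0.575
grip_force: 0.0
```

Request:
drive_tool(deltas=[[0,0,0,0,0,0],[0,0,0,0,0,0],[0,0,0,0,0,0],[0,0,0,0,0,0],[0,0,0,0,0,0]])

```text
clock: 8.85
eef_pos: [0.6012, 0.192, 0.2376]
ee_rot: [-3.141, -0.001, 0.072]
force: [0.3, -0.0, -0.5]
grip_width: 0.577
grip_force: 0.0
```

Request:
drive_tool(deltas=[[1.1,0,0,0,0,0],[1.0,0,0,0,0,0],[0,0,1.2,0,0,0],[0,0,1.2,0,0,0],[0,0,1.2,0,0,0]])

```text
clock: 9.35
eef_pos: [0.6222, 0.1929, 0.1988]
ee_rot: [3.141, 0.002, 0.071]
force: [-0.9, 0.4, 0.2]
grip_width: 0.575
grip_force: 0.0
```

Request:
drive_tool(deltas=[[0,0,1.2,0,0,0],[0,0,1.2,0,0,0],[0,0,1.0,0,0,0],[0,0,0.7,0,0,0],[0,0,0,0,0,0]])

```text
clock: 9.85
eef_pos: [0.6222, 0.193, 0.1585]
ee_rot: [3.141, 0.002, 0.071]
force: [-0.6, -0.1, -0.4]
grip_width: 0.573
grip_force: 0.0
```

```bash
python3 - <<'E'
from h import *
s=cam("side");print(ctrl.observe()["eef_pos"]);save(s,"s4.png",(230,180,390,300),5)
E
```

```text
[0.62268152 0.19318061 0.15951818]
```

View pics/s4.png

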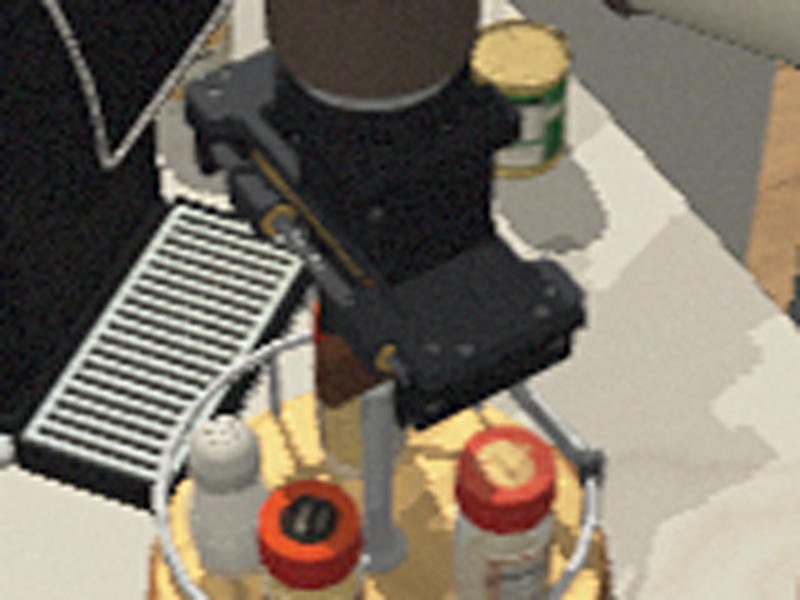

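The fingers straddle the bar, whose brown end shows at (345,370). I'll close on it.

Request:
drive_tool(deltas=[[0,0,0,0,0,0],[0,0,0,0,0,0],[0,0,0,0,0,0],[0,0,0,0,0,0],[0,0,0,0,0,0]], fingers=0.8)

```text
clock: 10.4
eef_pos: [0.6228, 0.1933, 0.1601]
ee_rot: [-3.141, -0.0, 0.071]
force: [0.1, -0.1, -0.2]
grip_width: 0.207
grip_force: 0.0
```

Request:
drive_tool(deltas=[[0,0,0,0,0,0],[0,0,0,0,0,0],[0,0,0,0,0,0],[0,0,0,0,0,0],[0,0,0,0,0,0]])

```text
clock: 10.9
eef_pos: [0.6228, 0.1931, 0.1601]
ee_rot: [3.141, -0.0, 0.071]
force: [-0.4, -0.6, 1.2]
grip_width: 0.157
grip_force: 30.0
```

```bash
python3 - <<'E'
from h import *
o=ctrl.observe();print(o)
E
```

```text
{'clock': 10.9, 'joint_positions': array([ 5.48347854e-01,  4.75844792e-01, -8.07381040e-03,  1.82753316e-04,
       -1.08685156e+00,  1.09359431e+00]), 'joint_vel': array([ 0.00091623, -0.00249982, -0.00013303,  0.00124288,  0.00010827,
        0.00171546]), 'joint_torque': array([  0.43077478, -41.98158503,  17.77849138,   3.7498004 ,
         0.23527225,   0.05697729]), 'eef_pos': array([0.62280717, 0.19312004, 0.16006384]), 'ee_rot': array([ 3.14146097e+00, -9.75331614e-05,  7.12308715e-02]), 'force': array([-0.37007325, -0.55036704,  1.17713261]), 'wrist_torque': array([-0.20344769,  0.00755486, -0.02469058]), 'grip_force': 29.978804290294647, 'grip_width': 0.15727411177181147}
```

Request:
drive_tool(deltas=[[0,0,0,0,0,0.5],[0,0,0,0,0,1],[0,0,0,0,0,1.5],[0,0,0,0,0,2],[0,0,0,0,0,2.5]])

```text
clock: 11.4
eef_pos: [0.6228, 0.1934, 0.16]
ee_rot: [-3.141, -0.0, -0.062]
force: [-0.9, 1.0, 0.2]
grip_width: 0.162
grip_force: 30.0
```

Request:
drive_tool(deltas=[[0,0,0,0,0,3],[0,0,0,0,0,3],[0,0,0,0,0,3],[0,0,0,0,0,3],[0,0,0,0,0,3]])

```text
clock: 11.9
eef_pos: [0.6229, 0.1939, 0.16]
ee_rot: [-3.14, -0.0, -0.324]
force: [-0.5, 1.3, 2.1]
grip_width: 0.155
grip_force: 30.0
```

Request:
drive_tool(deltas=[[0,0,0,0,0,3],[0,0,0,0,0,3],[0,0,0,0,0,3],[0,0,0,0,0,3],[0,0,0,0,0,3]])

```text
clock: 12.4
eef_pos: [0.6231, 0.1944, 0.16]
ee_rot: [-3.139, -0.0, -0.586]
force: [0.3, 1.4, 1.0]
grip_width: 0.16
grip_force: 30.0
```

Smooth, with low forces, so I'll continue.

Request:
drive_tool(deltas=[[0,0,0,0,0,3],[0,0,0,0,0,3],[0,0,0,0,0,3],[0,0,0,0,0,3],[0,0,0,0,0,3]])

```text
clock: 12.9
eef_pos: [0.6235, 0.1948, 0.16]
ee_rot: [-3.138, 0.0, -0.847]
force: [0.8, 2.7, -0.3]
grip_width: 0.158
grip_force: 30.0
```

Request:
drive_tool(deltas=[[0,0,0,0,0,3],[0,0,0,0,0,3],[0,0,0,0,0,3],[0,0,0,0,0,3],[0,0,0,0,0,3]])

```text
clock: 13.4
eef_pos: [0.6239, 0.1951, 0.16]
ee_rot: [-3.137, 0.001, -1.109]
force: [3.0, 4.1, -0.3]
grip_width: 0.158
grip_force: 30.0
```

Request:
drive_tool(deltas=[[0,0,0,0,0,3],[0,0,0,0,0,3],[0,0,0,0,0,3],[0,0,0,0,0,3],[0,0,0,0,0,3]])

```text
clock: 13.9
eef_pos: [0.6244, 0.1953, 0.16]
ee_rot: [-3.137, 0.003, -1.371]
force: [3.0, 4.1, -0.9]
grip_width: 0.161
grip_force: 30.0
```

Request:
drive_tool(deltas=[[0,0,0,0,0,3],[0,0,0,0,0,3],[0,0,0,0,0,3],[0,0,0,0,0,3],[0,0,0,0,0,3]])

```text
clock: 14.4
eef_pos: [0.625, 0.1954, 0.1601]
ee_rot: [-3.136, 0.004, -1.633]
force: [5.3, 3.1, -1.5]
grip_width: 0.158
grip_force: 30.0
```

Request:
drive_tool(deltas=[[0,0,0,0,0,3],[0,0,0,0,0,3],[0,0,0,0,0,3],[0,0,0,0,0,3],[0,0,0,0,0,3]])

```text
clock: 14.9
eef_pos: [0.6255, 0.1953, 0.1601]
ee_rot: [-3.137, 0.006, -1.894]
force: [6.6, 2.6, -2.7]
grip_width: 0.157
grip_force: 30.0
```

Request:
drive_tool(deltas=[[0,0,0,0,0,3],[0,0,0,0,0,3],[0,0,0,0,0,3],[0,0,0,0,0,3],[0,0,0,0,0,3]])

```text
clock: 15.4
eef_pos: [0.626, 0.195, 0.1601]
ee_rot: [-3.137, 0.007, -2.156]
force: [7.1, 1.8, -3.7]
grip_width: 0.157
grip_force: 30.0
```

Request:
drive_tool(deltas=[[0,0,0,0,0,2.5],[0,0,0,0,0,2],[0,0,0,0,0,1.5],[0,0,0,0,0,1],[0,0,0,0,0,0.5]])

```text
clock: 15.9
eef_pos: [0.6262, 0.1949, 0.1601]
ee_rot: [-3.138, 0.008, -2.286]
force: [8.7, 2.3, -3.9]
grip_width: 0.162
grip_force: 30.0
```

Request:
drive_tool(deltas=[[0,0,0,0,0,1],[0,0,0,0,0,2],[0,0,0,0,0,2],[0,0,0,0,0,1.5],[0,0,0,0,0,1]])

```text
clock: 16.4
eef_pos: [0.6264, 0.1947, 0.16]
ee_rot: [-3.139, 0.008, -2.417]
force: [8.4, 1.0, -4.0]
grip_width: 0.161
grip_force: 30.0
```

```bash
python3 - <<'E'
from h import *
import pickle
s=cam("side");t=cam("top");pickle.dump((s,t),open("c5.pkl","wb"));print(ctrl.observe())
a=t["frame"][165:315,240:370,::-1];b=s["frame"][210:360,245:375,::-1]
cv2.imwrite("pics/z5.png",np.hstack([cv2.resize(x,(400,462),interpolation=cv2.INTER_CUBIC) for x in(a,b)]))
E
```

```text
{'clock': 16.5, 'joint_positions': array([ 0.5481474 ,  0.47785515, -0.00523676,  0.00157011, -1.07904345,
       -1.39499782]), 'joint_vel': array([ 0.00067468,  0.00011577,  0.00112294, -0.00093304,  0.00130256,
        0.00581627]), 'joint_torque': array([ 1.02466844e+00, -4.54456830e+01,  1.54322308e+01,  3.02664287e+00,
       -2.18768656e+00, -2.85445852e-02]), 'eef_pos': array([0.62638699, 0.1947186 , 0.16005945]), 'ee_rot': array([-3.13870891,  0.00828378, -2.41689944]), 'force': array([ 8.21554961,  1.46783878, -3.934817  ]), 'wrist_torque': array([ 0.31685131, -2.46955999, -0.05563593]), 'grip_force': 29.996424615383148, 'grip_width': 0.1616322153761096}
```

View pics/z5.png

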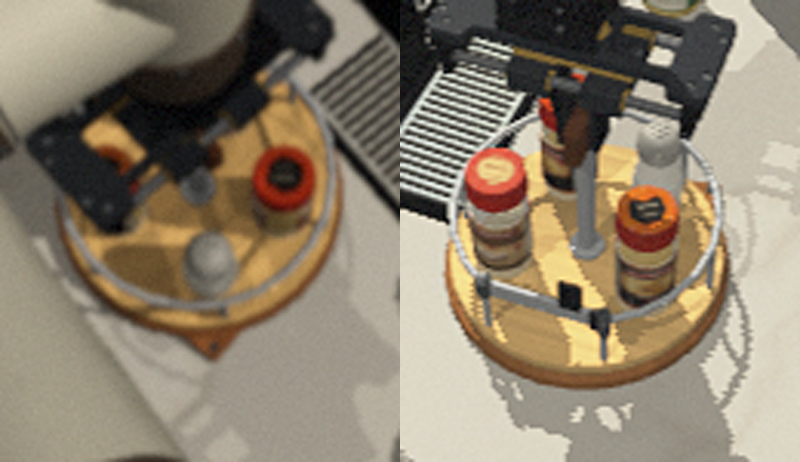

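Top view: salt at about (210,258) in the crop, nose tip at about (213,357), post foot at (197,188). All the jars are standing.

```bash
python3 - <<'E'
from h import *
import pickle
S,T=pickle.load(open("c5.pkl","rb"));k=130/400
def colfix(ct,cs,z):
    A=[];b=[]
    for c,u in((T,240+ct*k),(S,245+(cs-400)*k)):
        P=c["K"]@np.c_[c["R"],c["t"]];q=u*P[2]-P[0];A.append(q[:2]);b.append(-q[3]-q[2]*z)
    return np.linalg.solve(A,b)
ang=lambda X,C:(round(np.hypot(*(X-C))*1e3,1),round(float(np.degrees(np.arctan2(*(X-C)[::-1])))%360,2))
N=back(T,(240+213*k,165+357*150/462),.010)[:2]
for C in(colfix(200,587,.006),colfix(197.5,589,.035),np.array([.6225,.193]),np.array([.6245,.1938])):
    print(C,"nose",ang(N,C),[ang(colfix(a,b,.1),C) for a,b in((209,659),(210.5,660))],ang(back(T,(240+210*k,165+252*150/462),.108)[:2],C))
# predicted overlay for axis fixed, salt r 65, for nose dir
C=np.array([.6225,.193])
for d in(183,185,187):
    v=np.array([np.cos(np.radians(d)),np.sin(np.radians(d))]);X=lambda r,z:np.append(C+r*v,z)
    p=proj(T,[X(.132,.01),X(.065,.116),X(.065,.026)]);q=proj(S,[X(.132,.01),X(.065,.116)])
    print(d,(p-[240,165])*[1/k,462/150],(q-[245,210])*[1/k,462/150]+[400,0])
E
```

```text
[0.62190725 0.19241984] nose (np.float64(125.0), 184.17) [(np.float64(68.9), 187.72), (np.float64(70.5), 188.4)] (np.float64(65.2), 189.03)
[0.62021389 0.1932703 ] nose (np.float64(123.4), 184.62) [(np.float64(67.3), 188.63), (np.float64(69.0), 189.3)] (np.float64(63.7), 190.02)
[0.6225 0.193 ] nose (np.float64(125.7), 184.41) [(np.float64(69.6), 188.13), (np.float64(71.2), 188.79)] (np.float64(65.9), 189.44)
[0.6245 0.1938] nose (np.float64(127.7), 184.7) [(np.float64(71.7), 188.54), (np.float64(73.3), 189.17)] (np.float64(68.0), 189.83)
183 [[209.42614443 365.64555723]
 [198.9744044  249.60958135]
 [203.39040683 274.66767003]] [[724.12871531 187.00254038]
 [659.32949934 136.51290589]]
185 [[215.50350376 365.13686453]
 [202.2352202  249.33978628]
 [206.38992613 274.41886517]] [[720.83307138 183.29878188]
 [657.62105603 134.56614323]]
187 [[221.55957085 364.41771893]
 [205.4850115  248.95884547]
 [209.3792617  274.06746009]] [[717.39597884 179.69701848]
 [655.83024881 132.66910996]]
```

Request:
drive_tool(deltas=[[0,0,0,0,0,0.8],[0,0,0,0,0,1.3],[0,0,0,0,0,1.2],[0,0,0,0,0,0.8],[0,0,0,0,0,0.2]])

```text
clock: 17.0
eef_pos: [0.6265, 0.1946, 0.16]
ee_rot: [-3.139, 0.008, -2.492]
force: [9.3, 0.6, -4.1]
grip_width: 0.158
grip_force: 30.0
```

Request:
drive_tool(deltas=[[0,0,0,0,0,0],[0,0,0,0,0,0],[0,0,0,0,0,0],[0,0,0,0,0,0],[0,0,0,0,0,0]])

```text
clock: 17.5
eef_pos: [0.6265, 0.1946, 0.1601]
ee_rot: [-3.139, 0.008, -2.491]
force: [9.5, 0.2, -3.8]
grip_width: 0.159
grip_force: 30.0
```

```bash
python3 - <<'E'
from h import *
t=cam("top");s=cam("side");C=np.array([.6222,.1927])
a=t["frame"][165:315,240:370,::-1];b=s["frame"][210:360,245:375,::-1]
ims=[cv2.resize(x,(400,462),interpolation=cv2.INTER_CUBIC) for x in(a,b)]
v=np.array([np.cos(np.radians(184.3)),np.sin(np.radians(184.3))])
for r,z in((.132,.012),(.065,.116)):
    X=np.append(C+r*v,z)
    for c,im,o in((t,ims[0],(240,165)),(s,ims[1],(245,210))):
        p=(proj(c,X)[0]-o)*3.08;cv2.circle(im,(int(p[0]),int(p[1])),3,(0,255,0),-1)
cv2.imwrite("pics/z6.png",np.hstack(ims));print(ctrl.observe()["ee_rot"])
E
```

```text
[-3.13912178  0.00845077 -2.49153235]
```

View pics/z6.png

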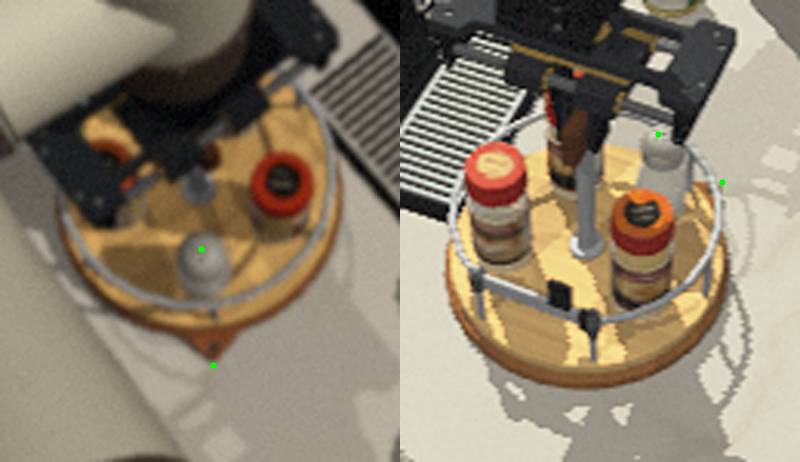

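```bash
python3 - <<'E'
from h import *
n=[cam("top")["frame"].astype(float) for _ in range(4)];t=cam("top");f=np.mean(n,0)
hsv=cv2.cvtColor(f.astype(np.uint8),cv2.COLOR_RGB2HSV)
C=np.array([.6222,.1927])
def pc(d,r,z):return proj(t,np.r_[C+r*np.array([np.cos(np.radians(d)),np.sin(np.radians(d))]),z])[0]
for d in(183,184.3,186):print(d,pc(d,.065,.116),pc(d,.065,.09),pc(d,.065,.06),pc(d,.13,.012))
print("sat salt");
for r in range(238,264,2):print(r,hsv[r,292:322,1])
print("nose sat")
for r in range(270,286,2):print(r,hsv[r,296:324,1])
E
```

```text
183 [304.80822403 246.17751763] [305.24443263 248.66662526] [305.72188044 251.39105339] [308.11560956 282.87504227]
184.3 [305.49744891 246.12468674] [305.91673797 248.61505259] [306.37566704 251.3408601 ] [309.38250948 282.77686256]
186 [306.39669899 246.0325678 ] [306.79390963 248.52512024] [307.22867365 251.25332532] [311.03533313 282.60547731]
sat salt
238 [145 144 145 143 147 143 145 145 145 144 145 142 142 143 143 140 144 144
 145 147 138 149 146 143 147 147 144 144 143 140]
240 [142 142 141 142 142 142 145 141 139 133 118 103  91  81  75  81  88 104
 125 142 143 144 146 141 148 144 143 145 145 140]
242 [140 136 135 137 139 137 135 127 105  62  41  36  34  31  32  32  33  41
  65 104 131 141 143 144 145 144 145 145 141 145]
244 [143 143 141 142 139 136 120  81  41  30  34  30  36  33  32  33  32  31
  35  46  86 122 138 141 140 140 140 141 140 142]
246 [144 144 143 143 139 123  82  31  35  32  32  32  31  35  33  33  31  32
  30  31  50  91 121 138 139 138 136 140 145 145]
248 [143 141 141 142 134 105  60  34  33  33  32  29  28  30  27  28  30  29
  32  31  35  59  93 123 137 
[... 1084 characters left out ...]

 182 185 172 137  89  62  46  39  36  36]
274 [ 50  60  77 100 138 162 175 183 183 180 179 182 171 175 179 178 182 185
 174 151 102  62  37  31  34  36  34  34]
276 [ 34  35  37  41  47  74 127 164 181 183 178 172 148 127 147 170 178 166
 121  75  47  35  34  34  36  34  32  34]
278 [ 34  34  36  35  38  36  40  67 110 154 172 168 124  92 131 156 133  92
  52  39  34  34  32  34  34  33  33  32]
280 [ 35  33  35  35  35  36  38  36  37  46  77 130 159 160 147 100  63  41
  31  34  33  37  32  34  33  36  35  34]
282 [30 32 34 33 32 35 35 35 36 38 37 42 49 62 58 44 33 34 36 34 33 33 30 35
 31 33 34 32]
284 [32 32 31 31 32 32 33 34 34 35 34 38 37 38 35 35 31 32 32 34 32 34 36 34
 29 33 34 36]
```

The salt blob's columns match the predicted nose line to within about half a degree, so I'll hand in.

```bash
python3 -c "
from rig import ctrl
print(ctrl.observe()['grip_force'],ctrl.job_done())"
```

```text
the job is handed in; nothing more can be done
29.990205480717123 None
```

The gate is pushed shut against its stop, and the salt shaker stands at the front within about half a degree of the nose line as measured in the top camera. The gripper still holds the bar at 30 N, all four jars were standing, and I handed the job in at about 18 s without seeing a verdict.

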